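# Clamp the lid of the orange transport case with its draw latch

### The job

The lid of the orange case, standing on edge on the bench, is still loose. Swing its latch forward so that the wire loop drops over the keeper hook on the lid, then fold the lever back and press it fully down until it snaps over centre and clamps the lid. Leave the grey case beside it unlatched as it is.

Things in the scene. Friction and masses are not known exactly. Their poses are not given: they have to be found in the camera images.
- orange_pivot (a point): Middle of the latch lever's axis on the orange plastic case (140 x 160 x 140 mm high, fixed, split by an upright seam), 10 mm above the case top. z up; x level, across the seam from lid half to body half; y along the seam. The body half spans x -2 to +82 mm, the lid half -8 to -58 mm; both 160 mm wide, centred on y = 0.
- orange_lever (a joint): Angle (rad) of the latch lever, a steel plate with red stripe, 22 mm wide, 4 thick, 70 long from its axis: 0 flat on the body half along pivot +x (shut), 1.57 upright, 2.2 leaning over the lid (stop). Stays where left while the loop is slack. Hooked, it takes about 2 N at the tip from 1.4 down and springs back if let go; below about 0.2 it snaps shut and stays.
- orange_loop (a joint): Angle (rad) of the wire loop on the lever: 5 mm wire, 38 mm wide, hung on a pin 16 mm out along the lever, reaching 42 mm from the pin. -2.9 lying back along the lever (start), 0 pointing opposite to the lever. Swings freely: with the lever past 1.9 rad it tips over by itself and its crossbar drops on the lid just beyond the keeper, about 40 mm from the pivot.
- orange_keeper (a point): Middle of the keeper's lip: steel hook on the lid's top, 20 mm wide (y), its top 14 mm above the lid, open toward pivot -x; folding the lever back draws the loop's crossbar into it. It lies some 27 mm from the lever's axis toward -x with the lid loose. x, y, z as for orange_pivot.
- orange_lid (a joint): Angle (rad) of the orange case's lid half about its hinge at the case's foot: 0.045 loose (some 6 mm gap at the top, held open by the springy gasket), 0 fully closed; about 0.009 when clamped by the latch.
- grey_lever (a joint): Angle (rad) of the latch lever on the grey case, an identical case standing beside the orange one (zero and sense as for orange_lever). It stands between 0.6 and 1.0 and is to be left alone.

How it is judged (in metres and radians):
On the way:
1. the orange latch is swung open toward the keeper (value of joint orange_lever above 1.65 rad), for 0.1 s.
At the end, for the whole second after the job is handed in: The orange case's lever is folded down flat (within 0.12 rad) and its lid is drawn in (lid angle under 0.02 rad, so the loop is hooked on the keeper), with the robot clear (value of joint orange_lever below 0.12 rad and value of joint orange_lid below 0.02 rad); the robot touches nothing.
It fails at once if the grey case's latch lever is moved (value of joint grey_lever below 0.4 rad or value of joint grey_lever above 1.25 rad).
It also fails if it takes over 42 s, if anything falls off the work surface, if the arm or the gripper's body presses on something with over 40 N, if the wrist force passes 120 N, or if a joint passes its speed limit or range.

### The arm

A 6-joint arm with a two-finger parallel gripper is mounted at the origin on a cart in front of the work surface, level with it; the furniture and walls round the work are solid. World frame = base frame: x ahead of the robot, y to its left, z up, the work surface at z = 0. Lengths are in mm, angles in rad, forces in N, time in s.
With the tool pointing down it reaches from about 375 to 750 mm from the base axis. Payload 9 kg.
Tool frame: the origin (TCP) lies on the centre line of the jaws, within the pads' length; the fingertips stand 8 mm ahead of it and the grasp point (between the pads) lies 11 mm behind it; z points along the fingers, y is the line along which they close (so a half turn about z gives the same grasp; the last joint's range is limited). The gripper opens to 85 mm and grips with 20 to 120 N. Pads are 22 mm wide; open, the fingers measure 114 mm over their backs; the gripper's body (76 mm by 85 mm) begins 54 mm behind the grasp point. The pads swing forward as they close: fully open they stand 13 mm farther back than shut.
Start: joints at [0.892, 0.104, 0.097, 1.564, 0, 1.353], TCP at [266.808, 537.447, 239.331] pointing down, gripper open.
Joint ranges: [-2.99, 2.99], [-0.84, 1.86], [-1.1, 1.16], [-1.84, 2.11], [-1.51, 1.56], [-3.14, 3.14]. Speed limits (rad/s): [2.22, 2.22, 2.57, 3.14, 3.14, 3.14].

### API

Orientations are given as a rotation vector (axis times angle).
In Python, from workcell import telemetry, vision, job gives the robot as it stands.
- The arm moves only by the tool move_arm, never from a script. Its argument "moves" is a list that holds one entry, the list of rows, each a list of 4 numbers: the shift along the world's x, y, z in m, then the turn about the world's z in degrees. A call has 1 to 5 rows; each row shifts and turns the commanded pose from where the row before left it; what a row does not reach is not made up. A row lasts 1/12 s, in which the tool goes at most 41.7 mm and 7.16 degrees, less where a joint would pass 70% of its speed; a pose out of reach is approached as far as the arm can. A call is refused whole if a number of a shift passes 0.0417 or a number of a turn 7.16, either way. A call with a gripper value outside its range is refused whole. "jaw" is the opening, from -1 (shut) to 1 (fully open), set as the call begins (left out, the last holds). The fingers move at their own pace and stop on an object; the grip force is fixed at half the most. Time passes only in rows, so rows that do not move let the fingers close. It gives the time, the measured TCP pose, the force, the opening and the grip force at its end, in the units of the state.
- telemetry.state(): the state, without advancing time (a new reading comes with each control period).
- vision.capture(name): name is "scene" or "side" or "wrist"; returns a dict with "frame" (384x512x3 uint8, blue, green, red), "fx", "fy", "cx", "cy" (pixels), "R" (3x3) and "t" (3): a world point X has camera coordinates R X + t. Camera axes: x right, y down, z forward; pixel columns grow to the right and rows downward; lengths in mm; the calibration is good to about 2 mm. A picture is of the moment at which its call begins. There is no depth.
- job.sign_off(): hands the job in; it is judged then, once.
Trained networks look in a picture, given as the dict that the camera call returned (one of the last four; its "shot" number tells which), for a name from the list of things; names that differ only in an ending like _2 or _b are one class to them, and where a whole thing is asked for, a point or a joint stands for the part that bears it (a point fixed in the world has none). Each returns a list of dicts, best first, with "confidence" (0 to 1); they miss things now and then, are a little off and sometimes report something else, mostly with a low value. They report only what shows in the picture. A call takes as long as a camera call.
- vision.find_in(picture, query): "bbox" ([left, top, width, height] in pixels, round what is visible of it).
The state is a dict: "time": time; "qpos": joint angles; "dq": joint speeds; "effort": joint torques, N m; "position": TCP position; "tcp_rot": TCP orientation; "ft_force": force on the tool from outside, world axes, zero at the start; "moment": the same for the moment, N m; "finger_gap": opening from 0.0 (shut) to 1.0 (fully open); "gripper_force": force on a finger pad.
Only numpy, scipy, OpenCV 4.12 (cv2) and the standard library are available. Lean on these libraries where they do the work, as an engineer would, in place of code of your own. Each camera call takes 0.05 s, during which the arm holds its last target. There are 200 camera calls.

## Working session

There is one attempt and no reset: what is moved stays moved. The work goes in short steps, Python scripts to look and compute and a tool call to move; the robot and the scene stay as the last step left them, time stands still between calls to the robot, and variables do not carry over. Pictures are saved under pics/ and viewed, at most 10 in all, crops included, and the job is handed in when it is done.

Besides the shell and the picture viewer there is one more tool, called after "Request:" as name([rows], argument=value, ...), one row to a line, values as JSON. move_arm: Moves the arm, as the interface text tells. Its arguments: {"type":"object","properties":{"moves":{"type":"array","items":{"type":"array","items":{"type":"array","items":{"type":"number"}}}},"jaw":{"type":"number"}},"required":["moves"]}

```bash
mkdir -p pics
cat > h.py <<'E'
import sys; sys.path.insert(0,'.')
import numpy as np, cv2
from workcell import telemetry, vision, job
def tri(cs,ps):
    A=[];b=[]
    for c,(u,v) in zip(cs,ps):
        R=np.array(c['R']);t=np.array(c['t']).ravel()
        for k,(p,f,c0) in enumerate(((u,c['fx'],c['cx']),(v,c['fy'],c['cy']))):
            s=(p-c0)/f; A.append(R[k]-s*R[2]); b.append(s*t[2]-t[k])
    return np.linalg.lstsq(np.array(A),np.array(b),rcond=None)[0]
def onz(c,u,v,z):
    R=np.array(c['R']);t=np.array(c['t']).ravel()
    o=-R.T@t; d=R.T@np.array([(u-c['cx'])/c['fx'],(v-c['cy'])/c['fy'],1]); return o+d*(z-o[2])/d[2]
def proj(c,X):
    p=np.array(c['R'])@np.array(X,float)+np.array(c['t']).ravel(); return c['fx']*p[0]/p[2]+c['cx'],c['fy']*p[1]/p[2]+c['cy']
E
python3 - <<'E'
from h import *
s=telemetry.state();print(s)
for n in("scene","side","wrist"):
    c=vision.capture(n); cv2.imwrite(f'pics/{n}0.png',c['frame']); np.save(f'{n}0.npy',{k:c[k] for k in('fx','fy','cx','cy','R','t')},allow_pickle=True)
    print(n,-np.array(c['R']).T@np.array(c['t']).ravel())
    for q in('orange_lever','orange_loop','orange_lid','grey_lever','orange_keeper','orange_pivot'):
        print(q,[(d['bbox'],round(d['confidence'],2)) for d in vision.find_in(c,q)[:2]])
a=[cv2.imread(f'pics/{n}0.png') for n in('scene','side')]
E
```

```text
{'time': 0.0, 'qpos': array([8.92300468e-01, 1.04747750e-01, 9.64648189e-02, 1.56389356e+00,
       1.88021578e-05, 1.35309848e+00]), 'dq': array([ 6.71693199e-04, -9.38311670e-04, -3.13753528e-04,  5.29261276e-04,
        2.24446920e-04,  3.45513145e-05]), 'effort': array([ 1.67717986e-03, -5.56934559e+01,  5.03645682e+01,  1.72090041e-02,
       -1.49529251e-04,  9.00642249e-06]), 'position': array([266.57555962, 537.16875988, 238.49149861]), 'tcp_rot': array([-7.17292422e-01, -3.05797793e+00,  1.94075115e-03]), 'ft_force': array([0.17400876, 0.56931132, 0.94597016]), 'moment': array([-0.04396474,  0.03301831, -0.03169105]), 'gripper_force': 0.0, 'finger_gap': 0.9990714687022076}
scene [-172.62808445 -640.49367925  996.97745962]
orange_lever [([191.1, 134.4, 11.9, 20.5], 0.44)]
orange_loop []
orange_lid [([159.9, 150.1, 44.4, 58.6], 0.71)]
grey_lever [([340.3, 224.4, 17.6, 28.5], 0.56)]
orange_keeper [([158.1, 148.6, 50.0, 62.5], 0.87)]
orange_pivot [([160.3, 130.0, 68.5, 79.4], 0.57)]
side [  426.59146705 -1077.96575947   561.17990129]
orange_lever [([244.5, 132.5, 13.3, 17.0], 0.4)]
orange_loop []
orange_lid [([221.6, 149.1, 21.1, 57.3], 0.75)]
grey_lever []
orange_keeper [([220.2, 147.9, 23.2, 55.5], 0.55)]
orange_pivot [([256.2, 203.6, 25.0, 30.1], 0.47)]
wrist [204.11802577 568.78582853 374.349308  ]
orange_lever []
orange_loop []
orange_lid [([65.7, 307.5, 128.3, 76.5], 0.87)]
grey_lever []
orange_keeper [([65.3, 312.9, 133.6, 71.1], 0.79)]
orange_pivot [([68.3, 313.9, 126.8, 68.9], 0.83), ([65.4, 312.5, 128.8, 71.5], 0.71)]
```

View pics/scene0.png

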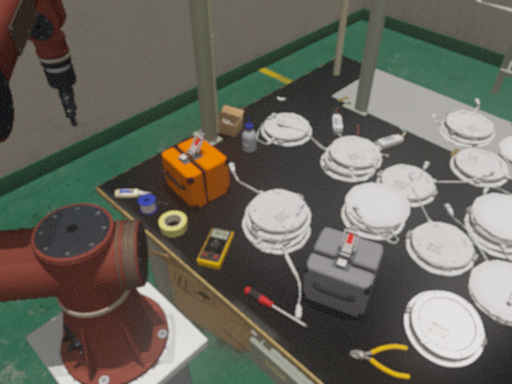

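View pics/side0.png

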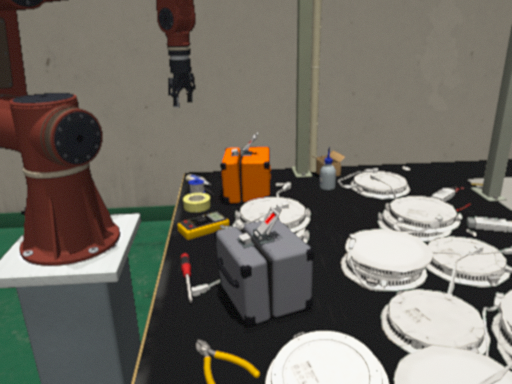

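The scene view shows the orange case at about (195,170), with its lever sticking up at (197,140) and a post behind it. The grey case is at (345,270). The side view shows the orange case at (246,173) with the lever tip near (256,135).

Run:
```python
from h import *
a=cv2.imread('pics/scene0.png')[115:215,145:245]; b=cv2.imread('pics/side0.png')[120:220,205:305]
cv2.imwrite('pics/crop1.png',np.hstack([cv2.resize(x,(400,400),interpolation=cv2.INTER_CUBIC) for x in(a,b)]))
S,D=[np.load(f'{n}0.npy',allow_pickle=True).item() for n in('scene','side')]
print(onz(S,197,160,140),onz(S,228,185,140),tri([S,D],[(197,144.6),(251,141)]))
```

```text
[464.62332753 236.8046564  140.        ] [453.16085252  89.38601121 140.        ] [488.58482181 257.89467418 177.60043135]
```

View pics/crop1.png

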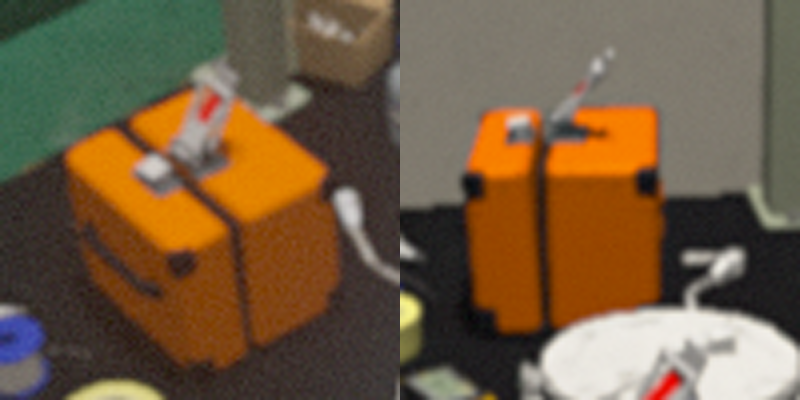

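View pics/wrist0.png

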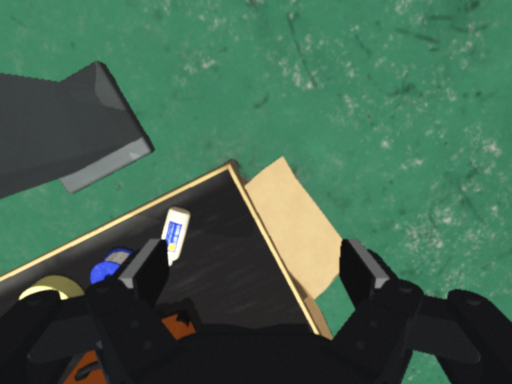

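Run:
```python
from h import *
from scipy.optimize import least_squares
S,D=[np.load(f'{n}0.npy',allow_pickle=True).item() for n in('scene','side')]
L=dict(a=(-60,80,-10),b=(-60,-80,-10),c=(82,-80,-10),d=(82,80,-10),p=(0,0,0),k=(-27,0,4))
O=[(S,'a',162,153.5),(S,'b',189.5,180),(S,'c',227,158),(S,'d',192.5,137),(S,'p',191.7,152.5),(S,'k',184.5,156),
(D,'b',222,164.5),(D,'c',269.8,163),(D,'d',269.5,147),(D,'a',226,147),(D,'p',244,152),(D,'k',235,150.5)]
def W(p,l):
    c,s=np.cos(p[2]),np.sin(p[2]); return [p[0]+c*l[0]-s*l[1],p[1]+s*l[0]+c*l[1],150+l[2]]
f=lambda p:np.concatenate([np.array(proj(c,W(p,L[k])))-(u,v) for c,k,u,v in O])
r=least_squares(f,[450,250,0],loss='soft_l1');print(r.x,np.round(r.fun.reshape(-1,2),1))
print('tip?',tri([S,D],[(145+222/4,115+75/4),(205+207/4,120+55/4)]))
```

```text
[ 4.65373064e+02  2.58554835e+02 -8.18273250e-02] [[-1.1 -1.2]
 [ 1.8 -1.4]
 [ 3.6  0.1]
 [ 6.7 -2.6]
 [ 0.5  1.6]
 [-0.   0.7]
 [-0.5 -2.1]
 [-0.1 -1.3]
 [-0.4 -0.9]
 [-0.2 -0.2]
 [-1.1 -1.2]
 [-0.8 -0.8]]
tip? [508.94859628 264.32805485 200.16668988]
```

Run:
```python
from h import *
S,D=[np.load(f'{n}0.npy',allow_pickle=True).item() for n in('scene','side')]
print(tri([S,D],[(217,141),(303,172)]),onz(S,217,141,0),onz(S,200,120,0))
```

```text
[676.34322138 393.78501842  20.31267365] [6.90744841e+02 4.12980776e+02 1.13686838e-13] [7.35440630e+02 5.60422069e+02 1.13686838e-13]
```

Request:
move_arm([
  [[0.01, -0.03, 0.005, 5.5], [0.01, -0.035, 0.005, 5.5], [0.01, -0.035, 0.005, 5.5], [0.015, -0.035, 0.005, 5.5], [0.02, -0.03, 0, 0]],
], jaw=-1)

```text
time: 1.47
position: [331.6, 371.0, 260.7]
tcp_rot: [0.109, 3.138, 0.002]
ft_force: [0.9, 0.4, -0.4]
finger_gap: 0.299
gripper_force: 0.0
```

Request:
move_arm([
  [[0.035, -0.02, 0.005, 0], [0.035, -0.02, 0.005, 0], [0.035, -0.02, 0, 0], [0.035, -0.02, 0, 0], [0.035, -0.02, 0, 0]],
])

```text
time: 1.88
position: [508.5, 271.1, 269.7]
tcp_rot: [0.121, 3.138, 0.001]
ft_force: [0.3, 0.8, 0.6]
finger_gap: -0.002
gripper_force: 0.0
```

Request:
move_arm([
  [[0.035, -0.018, 0, 0], [0.01, 0, 0, 0], [0, 0, 0, 0]],
])

```text
time: 2.13
position: [554.0, 252.7, 268.2]
tcp_rot: [-0.126, -3.138, 0.0]
ft_force: [-0.1, 0.0, 0.0]
finger_gap: -0.001
gripper_force: 0.0
```

Run:
```python
from h import *
c=vision.capture("wrist"); cv2.imwrite('pics/wrist1.png',c['frame']); np.save('wrist1.npy',{k:c[k] for k in('fx','fy','cx','cy','R','t')},allow_pickle=True)
for q in('orange_lever','orange_loop','orange_keeper'):
    print(q,[(d['bbox'],round(d['confidence'],2)) for d in vision.find_in(c,q)[:2]])
print(telemetry.state()['position'],proj(c,[465,258,150]),proj(c,[438,260,154]))
```

```text
orange_lever [([232.5, 88.7, 54.6, 65.6], 0.97)]
orange_loop [([234.1, 101.4, 53.3, 38.6], 0.78)]
orange_keeper [([162.1, 4.7, 197.4, 78.4], 0.61)]
[550.86162638 255.16126457 269.66516412] (np.float64(250.79927741551296), np.float64(86.60114779535455)) (np.float64(250.45090744282209), np.float64(49.761272709271964))
```

View pics/wrist1.png

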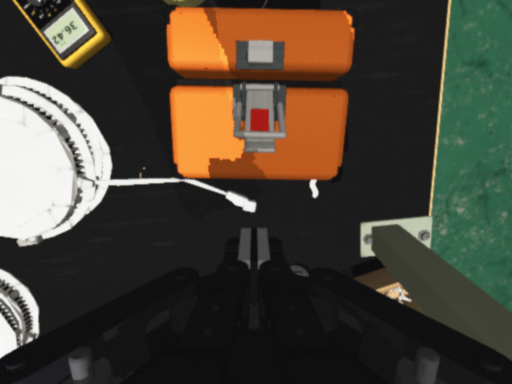

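The wrist view shows the keeper at (261,51), the lever from about (260,88) to its tip at (260,150) and the fingers at (254,240). The case is square to the tool.

Run:
```python
from h import *
c=np.load('wrist1.npy',allow_pickle=True).item()
print('keeper',onz(c,261,51,154),'piv',onz(c,260,88,151))
for z in(195,200,205): print('tip',onz(c,260,150,z))
print('seam',onz(c,260,82,140), 'lid edge',onz(c,260,10,140),'body edge',onz(c,260,179,140))
print(onz(c,180,179,140),onz(c,338,179,140))
```

```text
keeper [439.55680051 268.23638394 154.        ] piv [466.76948355 265.49110142 151.        ]
tip [511.92816725 261.20045354 195.        ]
tip [511.26711337 261.14226313 200.        ]
tip [510.6060595  261.08407271 205.        ]
seam [461.16371923 266.14244612 140.        ] lid edge [406.89947286 270.16476141 140.        ] body edge [546.28529942 259.83284346 140.        ]
[540.27943595 184.9790039  140.        ] [552.14019549 332.80510689 140.        ]
```

Request:
move_arm([
  [[0.002, 0.004, -0.04, 0], [0, 0, -0.04, 0], [-0.005, 0, -0.004, 0], [-0.02, 0.0016, 0, 0]],
])

```text
time: 2.67
position: [527.1, 259.8, 182.7]
tcp_rot: [-0.12, -3.135, 0.002]
ft_force: [1.1, 0.3, 1.4]
finger_gap: -0.004
gripper_force: 0.0
```

Request:
move_arm([
  [[-0.015, 0.0012, 0, 0], [-0.015, 0.0012, 0, 0], [-0.015, 0.0012, 0, 0], [-0.01, 0.0008, 0, 0], [0, 0, 0, 0]],
])

```text
time: 3.08
position: [471.9, 265.4, 187.8]
tcp_rot: [0.117, 3.138, 0.001]
ft_force: [0.4, 0.5, 0.4]
finger_gap: 0.0
gripper_force: 0.0
```

Request:
move_arm([
  [[-0.005, 0.0004, 0, 0], [-0.005, 0.0004, 0, 0], [0, 0, 0, 0], [0, 0, 0, 0]],
])

```text
time: 3.42
position: [463.7, 265.3, 185.5]
tcp_rot: [0.12, 3.139, 0.0]
ft_force: [-0.5, 0.1, 0.1]
finger_gap: -0.003
gripper_force: 0.0
```

Run:
```python
from h import *
c=vision.capture("side");a=vision.capture("scene")
cv2.imwrite('pics/crop2.png',np.hstack([cv2.resize(x,(400,400),interpolation=cv2.INTER_CUBIC) for x in(a['frame'][115:195,155:235],c['frame'][105:185,205:285])]))
print(telemetry.state()['position'])
```

```text
[463.92332751 265.16201827 185.26884794]
```

View pics/crop2.png

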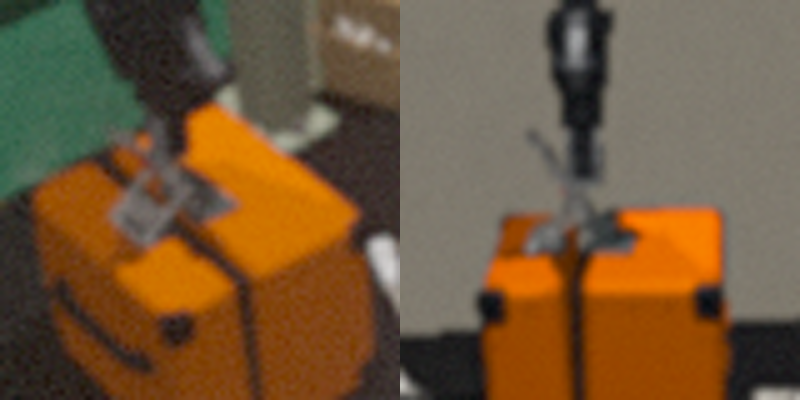

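The loop has dropped over the keeper (scene half, about (145,215)), and the lever leans over the lid at about 2.08 rad. Next I lift, cross to the lid side and fold it back.

Request:
move_arm([
  [[0.008, -0.0005, 0, 0], [0.005, 0, 0.035, 0], [0, 0, 0.035, 0], [-0.01, 0.001, 0.01, 0], [-0.035, 0.003, 0, 0]],
])

```text
time: 3.93
position: [435.8, 268.3, 267.8]
tcp_rot: [0.125, 3.134, 0.002]
ft_force: [-0.1, -0.3, -0.5]
finger_gap: 0.001
gripper_force: 0.0
```

Request:
move_arm([
  [[-0.03, 0.002, 0, 0], [-0.012, 0.001, 0, 0], [0, 0, -0.03, 0], [0, 0, -0.032, 0], [0, 0, 0, 0]],
])

```text
time: 4.35
position: [387.5, 270.9, 197.6]
tcp_rot: [-0.12, -3.132, 0.004]
ft_force: [-1.1, -0.2, -1.4]
finger_gap: 0.001
gripper_force: 0.0
```

Request:
move_arm([
  [[0.02, -0.0016, 0, 0], [0.015, -0.0012, 0, 0], [0.012, -0.001, 0, 0], [0.01, -0.001, 0, 0], [0.008, -0.0006, 0, 0]],
])

```text
time: 4.77
position: [456.0, 266.2, 204.3]
tcp_rot: [0.121, 3.139, 0.0]
ft_force: [-2.2, -1.3, 1.4]
finger_gap: 0.0
gripper_force: 1.0
```

Request:
move_arm([
  [[0.005, -0.0004, 0, 0], [0, 0, 0, 0]],
])

```text
time: 4.93
position: [460.6, 265.8, 203.6]
tcp_rot: [0.122, 3.139, 0.0]
ft_force: [-1.2, 0.3, 0.8]
finger_gap: -0.001
gripper_force: 0.5
```

Run:
```python
from h import *
c=vision.capture("side");a=vision.capture("scene")
cv2.imwrite('pics/crop3.png',np.hstack([cv2.resize(x,(400,400),interpolation=cv2.INTER_CUBIC) for x in(a['frame'][115:195,155:235],c['frame'][105:185,205:285])]))
print(telemetry.state()['position'])
```

```text
[459.67952262 265.95138321 203.46860865]
```

View pics/crop3.png

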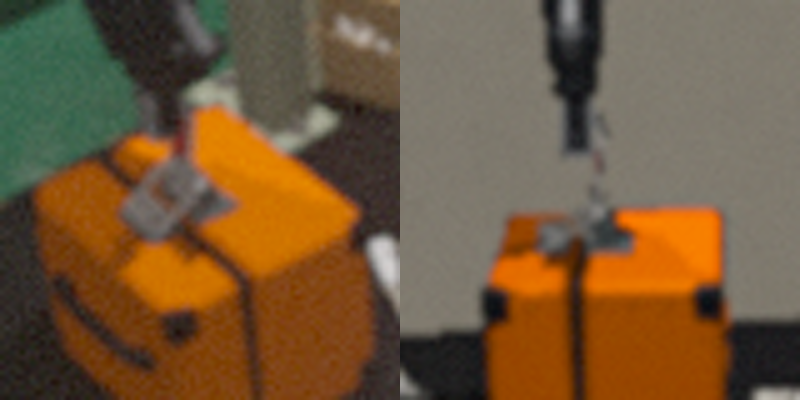

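Side half: the lever is upright at about (597,160). Scene half: the loop is still round the keeper at (160,205). I now follow the arc down.

Request:
move_arm([
  [[0.011, -0.0009, 0, 0], [0.01, -0.0008, -0.002, 0], [0.0095, -0.0008, -0.0045, 0], [0.0087, -0.0007, -0.0065, 0]],
])

```text
time: 5.37
position: [499.5, 262.9, 190.4]
tcp_rot: [0.12, 3.139, 0.001]
ft_force: [-1.6, -0.8, 0.0]
finger_gap: 0.002
gripper_force: 0.4
```

Request:
move_arm([
  [[0.0063, -0.0005, -0.009, 0], [0.0047, -0.0004, -0.01, 0], [0.0015, 0, -0.011, 0], [0, 0, -0.002, 0], [0, 0, 0, 0]],
])

```text
time: 5.78
position: [512.2, 261.8, 160.7]
tcp_rot: [0.121, 3.136, 0.0]
ft_force: [-5.2, -3.3, 20.2]
finger_gap: -0.002
gripper_force: 10.0
```

Request:
move_arm([
  [[0, 0, -0.0015, 0], [0, 0, 0, 0], [0, 0, 0, 0]],
])

```text
time: 6.03
position: [512.2, 261.8, 160.5]
tcp_rot: [0.12, 3.135, 0.0]
ft_force: [-8.4, -5.1, 29.2]
finger_gap: 0.002
gripper_force: 14.8
```

Request:
move_arm([
  [[0, 0, 0.03, 0], [0, 0, 0.04, 0], [0.02, 0, 0.03, 0], [0.02, 0, 0.0, 0], [0, 0, 0, 0]],
])

```text
time: 6.45
position: [554.7, 261.6, 257.5]
tcp_rot: [0.122, 3.135, 0.001]
ft_force: [0.1, 0.5, -0.9]
finger_gap: 0.003
gripper_force: 0.0
```

Run:
```python
from h import *
c=vision.capture("side");a=vision.capture("scene");w=vision.capture("wrist")
r=lambda x:cv2.resize(x,(266,266),interpolation=cv2.INTER_CUBIC)
cv2.imwrite('pics/crop4.png',np.hstack([r(x) for x in(a['frame'][125:195,155:225],c['frame'][120:180,215:275],w['frame'][0:200,160:360])]))
print(telemetry.state()['position'])
```

```text
[550.86871173 261.7761038  255.35893662]
```

View pics/crop4.png

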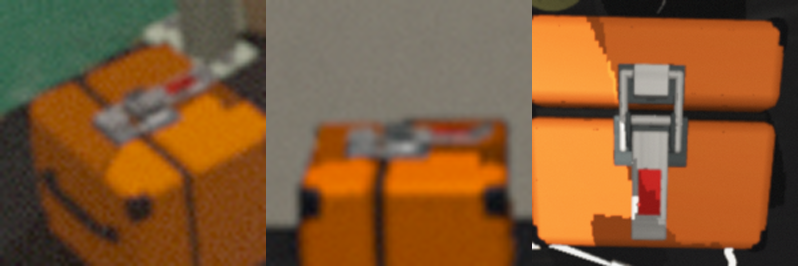

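The lever lies flat and the loop encloses the keeper at crop (652,80). I check the seam gap numerically before signing off.

Run:
```python
from h import *
w=vision.capture("wrist");c0=np.load('wrist1.npy',allow_pickle=True).item();f0=cv2.imread('pics/wrist1.png')
for c,f in((c0,f0),(w,w['frame'])):
  for du in(-50,60):
    u=int(proj(c,[465,265,140])[0]+du); v0=int(proj(c,[464,265,140])[1])
    o=f[:,u-4:u+5,2].astype(float).mean(1); k=np.arange(v0-16,v0+17)
    # gap edges by half level
    lo=o[k].min();m=k[np.argmin(o[k])]; h=(lo+np.median(o[k]))/2
    a=m
    while o[a]<h:a-=1
    b=m
    while o[b]<h:b+=1
    ea=a+(o[a]-h)/(o[a]-o[a+1]); eb=b-(o[b]-h)/(o[b]-o[b-1])
    print(u,np.round([ea,eb],1),'gap mm',round(np.linalg.norm(onz(c,u,eb,140)-onz(c,u,ea,140)),2))
```

```text
209 [77.2 85.2] gap mm 6.41
319 [80.  87.2] gap mm 5.76
198 [78.9 89.6] gap mm 8.24
308 [81.8 91.6] gap mm 7.5
```

Run:
```python
from h import *
w=vision.capture("wrist");c0=np.load('wrist1.npy',allow_pickle=True).item();f0=cv2.imread('pics/wrist1.png')
print(telemetry.state()['position'])
out=[]
def rect(c,f):
    wp=[(x,y) for x,y in((400,210),(400,320),(560,320),(560,210))]
    src=np.float32([proj(c,[x,y,140]) for x,y in wp]); dst=np.float32([((y-210)*3.5,(x-400)*3.5) for x,y in wp])
    return cv2.warpPerspective(f,cv2.getPerspectiveTransform(src,dst),(385,560))
cv2.imwrite('pics/rect.png',np.hstack([rect(c0,f0),rect(w,w['frame'])]))
```

```text
[550.52281396 261.89779248 255.71314962]
```

View pics/rect.png

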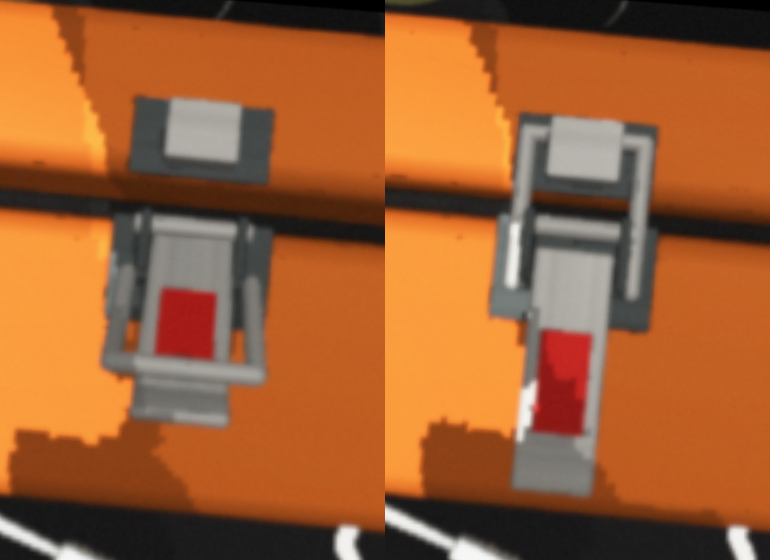

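The rectified views show the keeper plate moved about 5 mm toward the body (row 97 to 115). The loop is hooked on it and the lever is flat.

```bash
python3 -c "
from h import *
print(job.sign_off())"
```

```text
the job is handed in; nothing more can be done
None
```

The orange case is latched and the job is handed in, but the sign-off did not report a verdict. The loop is hooked on the keeper, the lever is flat, the lid is drawn in by about 5 mm, the arm is clear and I kept away from the grey case.

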